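# Complete a two-cell battery module

### The arm

A 6-joint arm with a two-finger parallel gripper is mounted at the origin on the work surface. World frame = base frame: x ahead of the robot, y to its left, z up, the work surface at z = 0. Lengths are in m, angles in rad, forces in N, time in s.
With the tool pointing down it reaches from about 0.35 to 0.725 m from the base axis. Payload 6 kg.
Tool frame: the origin (TCP) lies midway between the tips of the shut fingers; the grasp point (between the pads) lies 19 mm behind it; z points along the fingers, y is the line along which they close (so a half turn about z gives the same grasp; the last joint's range is limited). The gripper opens to 85 mm and grips with 20 to 120 N. Pads are 22 mm wide; open, the fingers measure 114 mm over their backs; the gripper's body (76 mm by 85 mm) begins 54 mm behind the grasp point. The pads swing forward as they close: fully open they stand 13 mm farther back than shut.
Start: joints at [-0.877, 0.04, 0.085, 0, -1.615, -0.334], TCP at [0.211, -0.562, 0.231] pointing down, gripper open.
Joint ranges: [-2.56, 2.56], [-1.29, 2.01], [-1.08, 1.49], [-3.29, 1.98], [-2.81, -0.18], [-2.99, 2.99]. Speed limits (rad/s): [2.57, 2.57, 3.01, 3.14, 3.14, 3.14].

### API

Orientations are given as a rotation vector (axis times angle).
In Python, from rig import env gives the robot as it stands.
- The arm moves only by the tool apply_moves, never from a script. Its arguments are lists of equal length, an entry for each row: "hand": the opening, from -1 (shut) to 1 (fully open); "linear": the shift along the tool's x, y, z each as a share of 0.08 m, from -1 to 1, a list of three; "roll": the turn about the tool's z as a share of 2 pi rad, from -1 to 1. A call has 1 to 20 rows; each row shifts and turns the commanded pose from where the row before left it, along the tool's axes as they then stand; what a row does not reach is not made up. A row lasts 1/8 s, in which the tool goes at most 62.5 mm and 10.7 degrees, less where a joint would pass 70% of its speed; a pose out of reach is approached as far as the arm can. A call with a number of a shift or a turn outside -1 to 1 is refused whole. A call with a gripper value outside its range is refused whole. The fingers move at their own pace and stop on an object; the grip force is fixed at half the most. Time passes only in rows, so rows that do not move let the fingers close. It gives the time, the measured TCP pose, the force, the opening and the grip force at its end, in the units of the state.
- env.read_state(): the state, without advancing time (a new reading comes with each control period).
- env.get_image(name): name is "scene" or "top"; returns the picture (420x560x3 uint8, red, green, blue); there is no depth.
- env.camera_model(name): a dict with "vertical_fov" (degrees; the focal length in pixels is half the picture's height over the tangent of half this angle, whatever the lens; pixels are square), "cx", "cy" (the principal point, pixels), "dist_coeffs" ([k1, k2, p1, p2, k3] as OpenCV has them; the pictures are not rectified), "pose" (4x4, takes a point from camera to world coordinates). Camera axes: x right, y down, z forward; pixel columns grow to the right and rows downward; lengths in m; the calibration is good to about 2 mm. A picture is of the moment at which its call begins. camera_model takes no time and is no camera call.
- env.finish_job(): hands the job in; it is judged then, once.
Trained networks look in the newest picture that a camera, given by its name, has taken for a name from the list of things; names that differ only in an ending like _2 or _b are one class to them, and where a whole thing is asked for, a point or a joint stands for the part that bears it (a point fixed in the world has none). Each returns a list of dicts, best first, with "p" (0 to 1); they miss things now and then, are a little off and sometimes report something else, mostly with a low value. They report only what shows in the picture. A call takes as long as a camera call. They do not tell look-alikes from the thing itself.
- env.find_in(camera, label): "centre" ([row, column] in pixels, amid what is visible of it).
- env.outline_of(camera, label): "region" (420x560 bool, what is visible of it) and "centre" ([row, column] in pixels, amid what is visible of it).
The state is a dict: "clock": time; "joint_pos": joint angles; "joint_velocities": joint speeds; "tau": joint torques, N m; "tool_pos": TCP position; "orientation": TCP orientation; "force": force on the tool from outside, world axes, zero at the start; "moment": the same for the moment, N m; "grip_width": finger opening in m; "grip_force": force on a finger pad.
Only numpy, scipy, OpenCV 4.12 (cv2) and the standard library are available. Lean on these libraries where they do the work, as an engineer would, in place of code of your own. Each camera call takes 0.05 s, during which the arm holds its last target. There are 200 camera calls.

### The job

Roll the loose blue cell along the bench until its red stripe is on top, and only then pick it up and set it gently into the empty cradle of the black fixture, stripe up and brass terminal pointing away from the robot like its neighbour's. After that, take the yellow divider board out of the blue rack and slide it edgewise down into the aluminium channel between the two cells until it is fully home. Leave the other boards in the rack and everything else on the bench where they are.

Things in the scene. Friction and masses are not known exactly. Their poses are not given: they have to be found in the camera images.
- cell: Loose battery cell, blue cylinder 46 mm across, 120 mm long, 0.42 kg, lying on the bench at right; rolls freely, over 100 mm of free bench to its right. Origin at its centre (23 mm up). x axis: along it to the brass terminal (away from the robot at the start). y axis: from centre to the red stripe (100 x 11 mm), level and facing left at the start; a roll of 36 mm to the right brings it on top.
- terminal (a point): Terminal end of the loose cell (brass stud, white band), 60 mm from the cell's centre along its x axis.
- fixture: Fixed black plate 190 x 170 x 8 mm, origin under its centre; x along cells and channel, away from the robot. At y = +43 mm a fixed blue cell, stripe up, terminal to +x, top 61 mm above the bench. Empty grey cradle at y = -47 mm. Divider channel at y = +5 mm: two grooved aluminium posts, x = 55 to 85 and -85 to -55 mm, 53 mm high, flared lips to 62 mm.
- bay (a point): Place of the loose cell's centre in the empty cradle, 38 mm above the bench, axis along the fixture's x. Two grey V supports (45-degree sides, 14 mm wide) stand 42 mm either side of it along x, their tips about 7 mm below this point; between them 70 mm is open for fingers, down to the plate 30 mm below this point.
- slot (a point): Centre of the channel's floor (top of the plate, 8 mm above the bench). The grooves take a board 150 mm long and 6 mm thick standing on edge along the fixture's x: 9 mm wide, 158 mm from end to end; flared lips, up to 54 mm above this point, widen the mouth to about 21 mm.
- divider: Loose yellow board standing on edge in one of the rack's three slots: 150 mm long (x axis, along the rack's x), 6 mm thick (y), 85 mm high, with a tab 60 mm wide in the middle rising to 110 mm (black band on top); 0.15 kg. Origin at the middle of its bottom edge, z up.
- rack: Fixed blue rack, 174 x 152 x 40 mm, on the left, origin under its centre. Three slots along its x at y = -45, 0 and +45 mm, 9 mm wide, 158 mm long, floor 10 mm and top 40 mm above the bench. One holds the yellow divider, the others the green and the white board.
- green_board: Green board in the rack, 150 x 6 x 72 mm, to be left alone; origin at the middle of its bottom edge.
- white_board: White board in the rack, 150 x 6 x 72 mm, to be left alone; origin at the middle of its bottom edge.
- tape_white: Roll of white tape, 90 mm across, 24 mm high, near the robot; origin at the centre of its underside. Bystander.
- tape_amber: Roll of amber tape, 80 mm across, 30 mm high, beyond the fixture; origin at the centre of its underside. Bystander.
- screwdriver: Screwdriver with an orange handle, about 200 mm long, lying across in front of the robot. Bystander.
- wrench: Steel wrench lying beyond the fixture. Bystander.
- flask: Green bottle with white cap, 64 mm across, 150 mm high, on the far right; origin at the centre of its underside. Bystander.
There are look-alikes about, which are no part of the job. There is more than one size of the divider; the one meant has the size given above.

How it is judged:
On the way, in this order (a step that is already met when the one before it is completed fails the run):
1. the cell lies on the bench with its red stripe on top (within 20 degrees) (angle between cell's own y axis and vertical below 0.35 rad and height (world z) of cell below 0.027 m), for 0.1 s.
2. the cell lies in the empty cradle, stripe up, terminal away from the robot (distance between cell and bay below 0.008 m and angle between the x axis of cell and the x axis of fixture, either way round below 0.1 rad and x of terminal in the frame of fixture above 0.03 m and angle between cell's own y axis and vertical below 0.35 rad), for 0.2 s.
3. the yellow divider is lifted clear of the rack (height (world z) of divider above 0.045 m), for 0.05 s.
4. the yellow divider is fully home in the channel (horizontal distance between divider and slot below 0.009 m and z of divider in the frame of slot below 0.003 m and angle between divider's own z axis and vertical below 0.1 rad and angle between the x axis of divider and the x axis of fixture, either way round below 0.05 rad), for 0.1 s.
At the end, for the whole second after the job is handed in: Cell at rest in the cradle within 8 mm and 6 degrees of its place, red stripe within 20 degrees of straight up, terminal to the far end; divider at rest in the channel, bottom edge within 3 mm of its floor, within 9 mm of its middle, upright within 6 and in line within 3 degrees (all of step 2 and all of step 4 and linear speed of each of cell, divider below 0.02 m/s); the robot touches nothing.
It fails at once if the cell is lifted off the bench before its stripe is on top, or turned over (stripe more than 29 degrees off while more than 15 mm up) (height (world z) of cell above 0.038 m and angle between cell's own y axis and vertical above 0.5 rad and horizontal distance between cell and bay above 0.05 m).
It fails at once if the cell is dropped or rammed into the fixture (over 0.45 m/s within 20 mm of its place, or over 60 N) ((distance between cell and bay below 0.02 m and linear speed of cell above 0.45 m/s) or contact force between cell and fixture above 60 N).
It fails at once if the green or white board is moved more than 20 mm (distance of any of green_board, white_board from where it was at the start of the episode above 0.02 m).
It fails at once if another thing on the bench is moved more than 30 mm (distance of any of tape_white, tape_amber, screwdriver, wrench, flask from where it was at the start of the episode above 0.03 m).
It also fails if it takes over 59 s, if anything falls off the work surface, if the arm or the gripper's body presses on something with over 40 N, if the wrist force passes 120 N, or if a joint passes its speed limit or range.

## Working session

There is one attempt and no reset: what is moved stays moved. The work goes in short steps, Python scripts to look and compute and a tool call to move; the robot and the scene stay as the last step left them, time stands still between calls to the robot, and variables do not carry over. Pictures are saved under pics/ and viewed, at most 10 in all, crops included, and the job is handed in when it is done.

Besides the shell and the picture viewer there is one more tool, called after ">>>" as name(argument=value, ...), one argument or row to a line, values as JSON. apply_moves: Moves the arm, as the interface text tells. Its arguments: {"type":"object","properties":{"hand":{"type":"array"},"linear":{"type":"array"},"roll":{"type":"array"}},"required":["hand","linear","roll"]}

```bash
mkdir -p pics; ls; python3 - <<'E'
from rig import env
import cv2,numpy as np
s=env.read_state();print(s)
for n in("scene","top"):
    im=env.get_image(n);cv2.imwrite(f"pics/{n}0.png",im[:,:,::-1]);print(n,env.camera_model(n))
    for l in("cell","terminal","fixture","divider","rack","green_board","white_board","tape_white","tape_amber","screwdriver","wrench","flask"):
        print(l,[(np.round(d["centre"]).tolist(),round(float(d["p"]),2)) for d in env.find_in(n,l)][:4])
E
```

```text
pics
{'clock': 0.0, 'joint_pos': array([-8.77313481e-01,  4.08556584e-02,  8.38149882e-02, -4.55247979e-04,
       -1.61549723e+00, -3.33682321e-01]), 'joint_velocities': array([-0.00149328, -0.00048151,  0.00079266,  0.00034768, -0.00042005,
        0.00053938]), 'tau': array([ 8.02780760e-04, -3.68214869e+01,  3.47423279e+01,  6.93219602e+00,
       -5.22984090e-03, -9.03818972e-06]), 'tool_pos': array([ 0.21120559, -0.56125405,  0.23025797]), 'orientation': array([ 5.62078108e-01, -3.09043334e+00, -2.73332902e-03]), 'force': array([ 0.8458173 , -0.51668595,  0.23481675]), 'moment': array([-0.03607211, -0.03404819,  0.00603294]), 'grip_force': 0.0, 'grip_width': 0.08566368945590103}
scene {'vertical_fov': 48.64798568419922, 'cx': 274.5878692646513, 'cy': 211.63262926475875, 'dist_coeffs': array([-0.11477053,  0.        ,  0.        ,  0.        ,  0.        ]), 'pose': array([[ 0.52869071,  0.63339884, -0.56505933,  1.26749218],
       [ 0.84877347, -0.40104729,  0.34459347, -0.41413297],
       [-0.0083504 , -0.66179073, -0.74964211,  1.08587921],
       [ 0.        ,  0.        ,
[... 926 characters left out ...]
e-02],
       [ 1.80630191e-04, -9.97190428e-02, -9.95015618e-01,
         1.04024833e+00],
       [ 0.00000000e+00,  0.00000000e+00,  0.00000000e+00,
         1.00000000e+00]])}
cell [([201.0, 391.0], 0.98)]
terminal [([204.0, 392.0], 0.6), ([220.0, 166.0], 0.34)]
fixture [([175.0, 266.0], 0.73)]
divider [([345.0, 153.0], 0.83), ([223.0, 175.0], 0.62)]
rack [([220.0, 168.0], 0.77)]
green_board [([220.0, 140.0], 0.72)]
white_board [([222.0, 155.0], 0.83)]
tape_white [([268.0, 211.0], 0.71), ([216.0, 143.0], 0.55)]
tape_amber [([84.0, 340.0], 0.6)]
screwdriver [([261.0, 369.0], 0.81), ([221.0, 155.0], 0.46)]
wrench [([100.0, 254.0], 0.93), ([261.0, 366.0], 0.24)]
flask [([99.0, 385.0], 0.59)]
```

View pics/scene0.png

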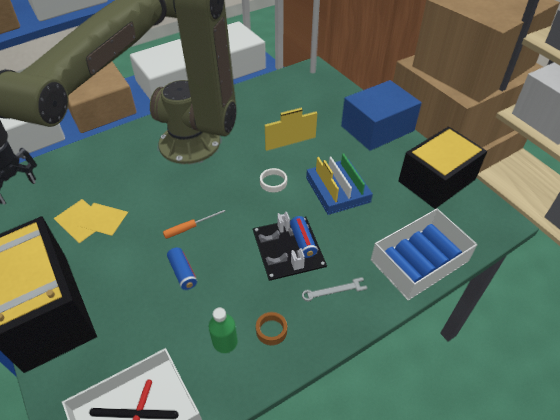

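View pics/top0.png

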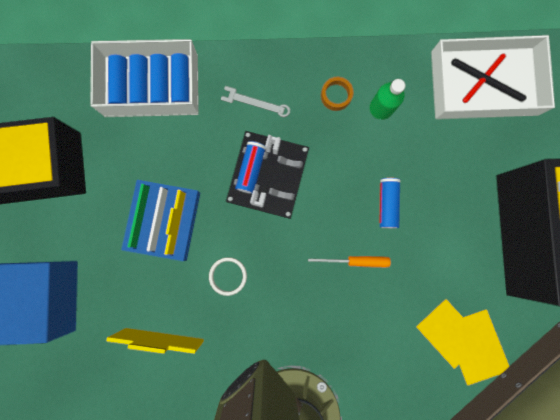

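Scene: the loose cell is at (267,182) and the rack, with its yellow board, at about (178,326). Top view: the loose cell is at (203,390), the fixture at (175,267) and the rack board at (222,175).

- **Could pass for the divider:** the free-standing large yellow board (top 342,153), the yellow sheets (top 345,465) and the yellow box lids.
- **Could pass for the cell:** the four cells in the tray (top 78,148) and the fixed cell (top 166,250).
- **Choice:** the loose cell at (203,390) and the yellow board in the rack at (222,175).

Next I'll fit silhouettes in both views.

```bash
cat > h.py <<'E'
from rig import env
import cv2,numpy as np
from scipy.optimize import minimize
def proj(n,P):
    m=env.camera_model(n);f=210/np.tan(np.radians(m["vertical_fov"]/2))
    T=np.linalg.inv(m["pose"]);K=np.array([[f,0,m["cx"]],[0,f,m["cy"]],[0,0,1.]])
    return cv2.projectPoints(np.float64(P).reshape(-1,1,3),cv2.Rodrigues(T[:3,:3])[0],T[:3,3],K,m["dist_coeffs"])[0][:,0]
def ray(n,rc,z):
    m=env.camera_model(n);f=210/np.tan(np.radians(m["vertical_fov"]/2))
    K=np.array([[f,0,m["cx"]],[0,f,m["cy"]],[0,0,1.]])
    u=cv2.undistortPoints(np.float64([[rc[::-1]]]),K,m["dist_coeffs"])[0,0]
    d=m["pose"][:3,:3]@[u[0],u[1],1];o=m["pose"][:3,3];return o+d*(z-o[2])/d[2]
def box(x0,x1,y0,y1,z0,z1): return np.array([[x,y,z] for x in(x0,x1) for y in(y0,y1) for z in(z0,z1)],float)
def cyl(x0,x1,y,z,r):
    a=np.linspace(0,2*np.pi,24,endpoint=False);return np.array([[x,y+r*np.cos(t),z+r*np.sin(t)] for x in(x0,x1) for t in a])
def place(P,p):
    c,s=np.cos(p[2]),np.sin(p[2]);return P@np.array([[c,s,0],[-s,c,0],[0,0,1]])+[p[0],p[1],p[3] if len(p)>3 else 0]
def render(n,parts,p,S=4):
    M=np.zeros((420*S,560*S),np.uint8)
    for P in parts:
        q=proj(n,place(P,p));h=cv2.convexHull(np.float32((q+.5)*S))
        cv2.fillConvexPoly(M,np.int32(np.round(h*16-8)),255,shift=4)
    return cv2.resize(M,(560,420),interpolation=cv2.INTER_AREA)/255.
def fit(masks,parts,p0,step=(.01,.01,.1,.01)):
    def c(p): return sum(np.abs(render(n,parts,p)-m).sum()/m.sum() for n,m in masks.items())
    p=np.array(p0,float)
    for k in(1,.3):
        sx=np.vstack([p]+[p+np.eye(len(p))[i]*step[i]*k for i in range(len(p))])
        r=minimize(c,p,method="Nelder-Mead",options=dict(initial_simplex=sx,xatol=1e-4,fatol=1e-4,maxiter=200));p=r.x
    return p,r.fun
CELL=[cyl(-.06,.06,0,0,.023)]
FIX=[box(-.095,.095,-.085,.085,0,.008),cyl(-.06,.06,.043,.038,.023)]+[box(a,a+.03,-.006,.016,0,.06) for a in(.055,-.085)]
DIVTOP=[box(-.075,.075,-.003,.003,.03,.085),box(-.03,.03,-.003,.003,.085,.105)]
def yellow(n,c,R=45):
    h=cv2.cvtColor(env.get_image(n),cv2.COLOR_RGB2HSV)
    m=cv2.inRange(h,(18,110,60),(38,255,255))>0
    k,l=cv2.connectedComponents(m.astype(np.uint8))
    out=np.zeros_like(m);r,cc=c;w=l[r-8:r+8,cc-8:cc+8];ids=np.bincount(w[w>0]);out=l==ids.argmax();return out
E
cat > m.py <<'E'
from h import *
print("ray cell",ray("top",(201,391),.03),"fix",ray("top",(175,266),.02),"div",ray("top",(222,175),.09))
for l,parts,p0,c in(("cell",CELL,[0,0,0,.023],(201,391)),("fixture",FIX,[0,0,-.2,0],(175,266))):
    ms={}
    for n in("scene","top"):
        ms[n]=env.outline_of(n,l)[0]["region"].astype(float)
    p0[:2]=ray("top",c,.03)[:2]
    p,f=fit(ms,parts,p0);print(l,np.round(p,4),round(f,3),[int(m.sum()) for m in ms.values()])
    for n in ms: print("  single",n,np.round(fit({n:ms[n]},parts,p[:3] if l=="fixture" else np.r_[p[:3]],)[0],4)) if l=="fixture" else 0
ms={"scene":yellow("scene",(178,326)),"top":yellow("top",(222,175))}
ms={k:v.astype(float) for k,v in ms.items()};print([int(m.sum()) for m in ms.values()])
p,f=fit(ms,DIVTOP,list(ray("top",(222,175),.09)[:2])+[-.2,.01]);print("div",np.round(p,4),f)
E
python3 m.py
```

```text
ray cell [ 0.50583941 -0.25631995  0.03      ] fix [0.58107984 0.04919732 0.02      ] div [0.46486296 0.25983889 0.09      ]
cell [ 0.5031 -0.2546 -0.0712  0.0202] 0.105 [733, 973]
fixture [ 0.5864  0.0462 -0.2824 -0.0035] 0.06 [3300, 4886]
  single scene [ 0.5882  0.0444 -0.2831]
  single top [ 0.5864  0.0464 -0.2827]
[430, 616]
div [ 0.4668  0.266  -0.2106  0.0082] 0.15450172034987356
```

```bash
cat > ov.py <<'E'
from h import *
F=[.5868,.0455,-.2825];D=[.4668,.266,-.2106,.010];C=[.5031,-.2546,-.0712,.023]
def ov(n,r0,r1,c0,c1,k,out,items):
    im=cv2.resize(env.get_image(n)[r0:r1,c0:c1,::-1],None,fx=k,fy=k,interpolation=cv2.INTER_CUBIC)
    for P,p,col in items:
        q=(proj(n,place(np.array(P,float),p))+.5-[c0,r0])*k
        cv2.polylines(im,[np.int32(np.round(q*16))],True,col,1,cv2.LINE_AA,shift=4)
    return im
R=lambda x0,x1,y0,y1,z:[[x0,y0,z],[x1,y0,z],[x1,y1,z],[x0,y1,z]]
items=[(R(-.095,.095,-.085,.085,.008),F,(0,255,0)),(R(-.085,-.055,-.005,.015,.062),F,(0,255,255)),(R(.055,.085,-.005,.015,.062),F,(0,255,255)),(R(-.06,.06,.043-.0001,.043,.061),F,(255,255,255)),
(R(-.075,.075,-.003,.003,.085),D,(0,0,255)),(R(-.03,.03,-.003,.003,.11),D,(255,0,255)),(R(-.06,.06,-.023,.023,0),C,(0,255,0))]
if __name__=="__main__":
    a=ov("top",125,270,110,410,2.66,"",items);b=ov("scene",120,300,160,380,2.66,"",items)
    cv2.imwrite("pics/ov1.png",a);cv2.imwrite("pics/ov2.png",b)
E
python3 ov.py
```

```text
(no output)
```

View pics/ov1.png

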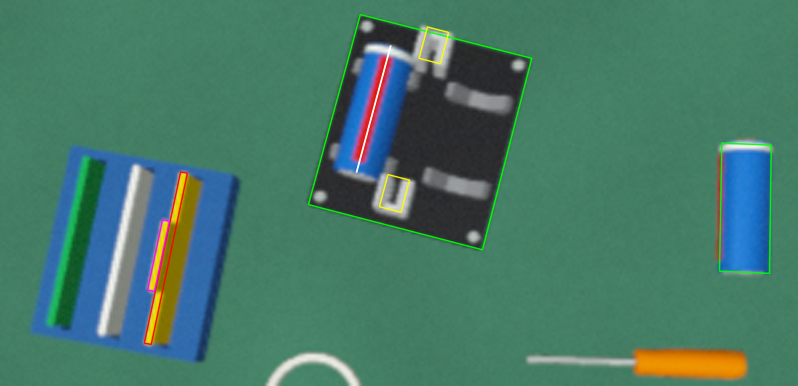

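View pics/ov2.png

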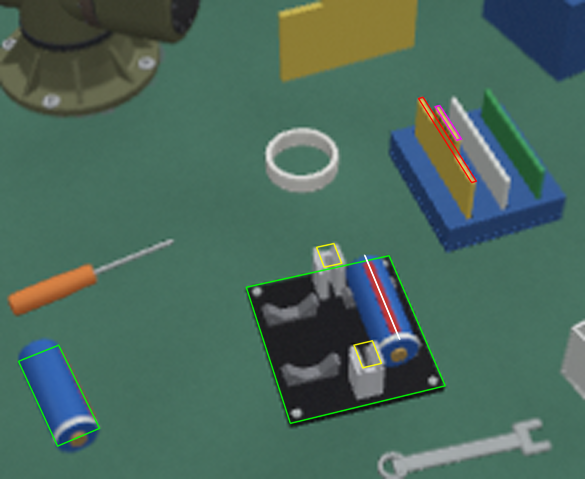

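The overlays fit in both views: plate, posts, rack board with its tab, and loose cell. The stripe is visible on the cell's left edge at crop (718,205). The rack board is the right one, since the 150 x 85/110 mm model matches it. Next, move above the cell.

>>> apply_moves(
  hand=[0.5,0.5,0.5,0.5,0.5,0.5,0.5,0.5,0.5,0.5,0.5,0.5,0.5,0.5,0.5],
  linear=[
    [0,0,0],
    [0,0,0],
    [0,0,0],
    [-0.42,0.51,0],
    [-0.42,0.51,0],
    [-0.42,0.51,0],
    [-0.42,0.51,0],
    [-0.42,0.51,0],
    [-0.42,0.51,0],
    [-0.42,0.51,0],
    [-0.42,0.51,0],
    [0,0,0.54],
    [0,0,0.54],
    [0,0,0.54],
    [0,0,0],
  ],
  roll=[0.0229,0.0229,0.0229,0,0,0,0,0,0,0,0,0,0,0,0],
)

```text
clock: 3.58
tool_pos: [0.5006, -0.2546, 0.0981]
orientation: [-0.113, -3.133, -0.003]
force: [0.0, 0.0, 1.0]
grip_width: 0.0638
grip_force: 0.0
```

```bash
cat > d.py <<'E'
from h import *
from scipy.spatial.transform import Rotation as Ro
import sys
# usage: x y z yaw(of thing's x axis; tool y is its y axis)
def go(x,y,z,yaw):
    s=env.read_state();R=Ro.from_rotvec(s["orientation"]).as_matrix()
    ty=np.arctan2(R[1,1],R[0,1]);want=yaw+np.pi/2
    dr=-((want-ty+np.pi/2)%np.pi-np.pi/2)
    a=ty-dr;Y=np.array([np.cos(a),np.sin(a)]);X=np.array([Y[1]*-1,Y[0]])
    d=np.array([x,y])-s["tool_pos"][:2]
    print("t",s["clock"],"pos",np.round(s["tool_pos"],4),"tilt",np.round(R[:,2],3),"w",round(s["grip_width"],4),"gf",round(s["grip_force"],1),"F",np.round(s["force"],1),"j6",round(s["joint_pos"][5],2))
    print("roll share",round(dr/2/np.pi,4),"deg",round(np.degrees(dr),1),"lin shares",np.round(np.array([d@X,d@Y,s["tool_pos"][2]-z])/.08,3))
if __name__=="__main__": go(*map(float,sys.argv[1:5]))
E
python3 d.py .5031 -.2546 .004 -.0712
```

```text
t 3.575 pos [ 0.5006 -0.2546  0.0981] tilt [-0.007  0.002 -1.   ] w 0.0638 gf 0.0 F [0. 0. 1.] j6 -1.53
roll share -0.0001 deg -0.0 lin shares [-0.031  0.002  1.176]
```

>>> apply_moves(
  hand=[0.5,0.5,0.5,0.5,0.5,0.3,0.3,0.3,0.3,0.3,0.3,0.3,0.3,0.3,0.3,0.3],
  linear=[
    [-0.03,0,0.3],
    [0,0,0.3],
    [0,0,0.3],
    [0,0,0.27],
    [0,0,0],
    [0,0,0],
    [0,-0.05,0],
    [0,-0.05,0],
    [0,-0.05,0],
    [0,-0.05,0],
    [0,-0.05,0],
    [0,-0.05,0],
    [0,-0.05,0],
    [0,-0.05,0],
    [0,-0.05,0],
    [0,0,0],
  ],
  roll=[0,0,0,0,0,0,0,0,0,0,0,0,0,0,0,0],
)

```text
clock: 5.58
tool_pos: [0.5025, -0.2916, 0.008]
orientation: [-0.113, -3.139, -0.0]
force: [-0.2, 0.4, -0.2]
grip_width: 0.0556
grip_force: 0.0
```

```bash
cat > look.py <<'E'
from h import *
import sys
r0,r1,c0,c1=map(int,sys.argv[3:7]);n=sys.argv[1]
im=env.get_image(n)[r0:r1,c0:c1,::-1];k=min(800/(c1-c0),600/(r1-r0))
cv2.imwrite(sys.argv[2],cv2.resize(im,None,fx=k*.99,fy=k*.99,interpolation=cv2.INTER_CUBIC))
E
python3 d.py .5006 -.2905 .004 -.0712; python3 - <<'E'
from h import *
for n,(r0,r1,c0,c1) in {"top":(150,260,350,450),"scene":(215,310,120,230)}.items():
    h=cv2.cvtColor(env.get_image(n),cv2.COLOR_RGB2HSV)[r0:r1,c0:c1]
    red=(((h[...,0]<6)|(h[...,0]>172))&(h[...,1]>140)&(h[...,2]>70))
    q=np.argwhere(red)+[r0,c0];print(n,len(q),q.mean(0) if len(q) else "",q.min(0) if len(q) else "",q.max(0) if len(q) else "")
    cv2.imwrite(f"pics/{n}1.png",cv2.resize(cv2.cvtColor(h,cv2.COLOR_HSV2BGR),None,fx=5,fy=5))
a=[cv2.resize(cv2.imread(f"pics/{n}1.png"),(400,400)) for n in("top","scene")]
cv2.imwrite("pics/roll1.png",np.hstack(a))
E
```

```text
t 5.575 pos [ 0.5025 -0.2916  0.008 ] tilt [-0.  0. -1.] w 0.0556 gf 0.0 F [-0.2  0.4 -0.2] j6 -1.46
roll share -0.0002 deg -0.1 lin shares [0.025 0.013 0.05 ]
top 51 [214.11764706 406.11764706] [207 405] [222 408]
scene 71 [272.36619718 169.57746479] [263 165] [281 174]
```

View pics/roll1.png

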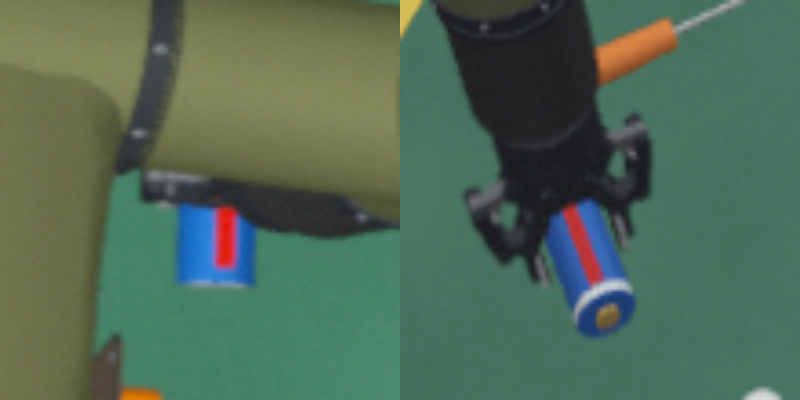

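The stripe is close to the top. The right-hand panel (scene crop) shows it central on the cell. I'll calculate the stripe angle from the blue edges.

```bash
cat > st.py <<'E'
from h import *
# stripe angle: search roll phi and y so that projected stripe centreline matches red pixels, y from blue+red silhouette columns
def meas(z=.023,yaw=-.0712,top=(207,222,385,425)):
    im=env.get_image("top");r0,r1,c0,c1=top
    h=cv2.cvtColor(im,cv2.COLOR_RGB2HSV)
    red=((h[...,0]<6)|(h[...,0]>172))&(h[...,1]>140)&(h[...,2]>70)
    blue=(h[...,0]>100)&(h[...,0]<125)&(h[...,1]>140)&(h[...,2]>60)
    o=[]
    for r in range(r0,r1):
        a=np.flatnonzero((red|blue)[r,c0:c1]);b=np.flatnonzero(red[r,c0:c1])
        if len(a)<12 or len(b)<2: continue
        mid=(a[0]+a[-1])/2+c0;s=b.mean()+c0
        yc=ray("top",(r,mid),z)   # tangent mid ray ~ through the axis
        cam=env.camera_model("top")["pose"][:3,3]
        d=ray("top",(r,s),0)-cam;oo=cam-[0,yc[1],z];A=d[1]**2+d[2]**2;B=2*(oo[1]*d[1]+oo[2]*d[2]);C=oo[1]**2+oo[2]**2-.023**2
        D=B*B-4*A*C
        if D<0: continue
        t=(-B-D**.5)/2/A
        q=oo+t*d;o.append([r,a[-1]-a[0]+1,yc[0],yc[1],np.degrees(np.arctan2(-q[1],q[2]))])
    o=np.array(o);print(np.round(np.median(o,0),4),len(o),"angle>0: past top to the right, deg")
if __name__=="__main__": meas()
E
python3 st.py
```

```text
[ 2.140e+02  1.900e+01  4.735e-01 -2.876e-01 -2.630e-02] 15 angle>0: past top to the right, deg
```

>>> apply_moves(
  hand=[0.3,0.3,0.1,0.0,-0.2,-0.4,-0.4,-0.4],
  linear=[
    [0,0.02,0.05],
    [0,0,0],
    [0,0,0],
    [0,0,0],
    [0,0,0],
    [0,0,0],
    [0,0,0],
    [0,0,0],
  ],
  roll=[0,0,0,0,0,0,0,0],
)

```text
clock: 6.72
tool_pos: [0.5029, -0.2899, 0.0045]
orientation: [0.113, 3.139, -0.0]
force: [-0.8, 1.7, 5.0]
grip_width: 0.0448
grip_force: 61.5
```

```bash
python3 st.py; python3 d.py .5006 -.2905 .004 -.0712; python3 - <<'E'
from h import *
c=ray("top",(230,405),.02);print(c)
m=env.outline_of("scene","cell");print([ (d["p"],np.round(d["centre"]),d["region"].sum()) for d in m])
print(env.find_in("scene","terminal"), proj("scene",[[.5025+.062,-.2905-.0045,.023],[.5031+.062,-.2905-.0045,.023],[.51+.062,-.2905-.0045,.023]]))
E
```

```text
[214.5     20.       0.4723  -0.2865  -2.9176] 14 angle>0: past top to the right, deg
t 6.775 pos [ 0.5029 -0.2899  0.0045] tilt [ 0. -0. -1.] w 0.0445 gf 61.5 F [-0.5  1.2  5.9] j6 -1.47
roll share -0.0001 deg -0.0 lin shares [ 0.028 -0.01   0.006]
[ 0.43417157 -0.2893798   0.02      ]
[(0.65, array([278., 172.]), np.int64(546)), (0.4, array([175., 328.]), np.int64(444))]
[{'centre': [276.7, 172.9], 'p': 0.95}, {'centre': [199.7, 338.8], 'p': 0.74}] [[176.99214664 290.08694132]
 [177.0841063  290.24993088]
 [178.14549435 292.13044137]]
```

>>> apply_moves(
  hand=[-0.4,-0.4,-0.4,-0.4,-0.4,-0.4],
  linear=[
    [0,0,-0.1],
    [0,0,-0.3],
    [0,0,-0.4],
    [0,0,-0.4],
    [0,0,-0.25],
    [0,0,0],
  ],
  roll=[0,0,0,0,0,0],
)

```text
clock: 7.62
tool_pos: [0.5033, -0.2898, 0.1209]
orientation: [0.113, 3.138, -0.0]
force: [0.7, 0.4, -4.5]
grip_width: 0.0446
grip_force: 61.8
```

```bash
python3 d.py .5737 .0004 .0195 -.2825; python3 look.py scene pics/lift.png 180 310 120 260
```

```text
t 7.625 pos [ 0.5033 -0.2898  0.1209] tilt [ 0.002 -0.    -1.   ] w 0.0446 gf 61.8 F [ 0.7  0.4 -4.5] j6 -1.47
roll share 0.0335 deg 12.1 lin shares [0.166 3.729 1.268]
```

View pics/lift.png

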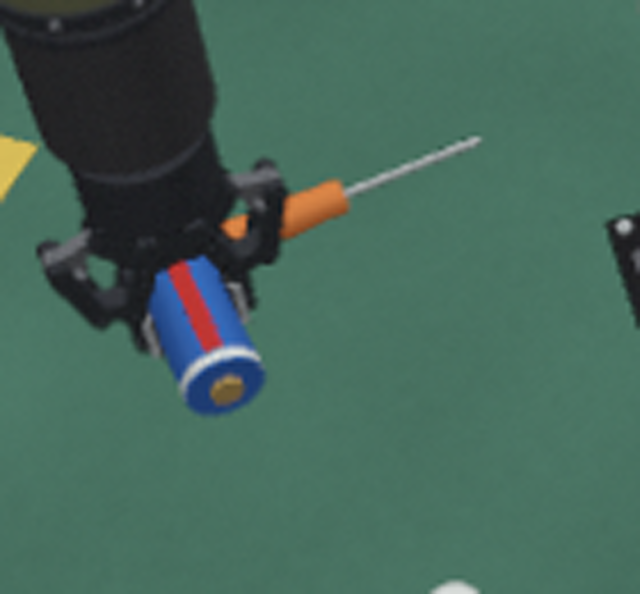

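The cell is held level with its stripe up, and the stud shows at crop (228,390). Next, carry it over the bay.

>>> apply_moves(
  hand=[-0.4,-0.4,-0.4,-0.4,-0.4,-0.4,-0.4,-0.4,-0.4,-0.4,-0.4,-0.4,-0.4],
  linear=[
    [0,0,0],
    [0,0,0],
    [0,0.2,0],
    [0.02,0.4,0],
    [0.02,0.5,0],
    [0.03,0.53,0],
    [0.03,0.5,0],
    [0.03,0.5,0],
    [0.02,0.5,0],
    [0.016,0.4,0],
    [0,0.199,0],
    [0,0,0],
    [0,0,0],
  ],
  roll=[0.0168,0.0167,0,0,0,0,0,0,0,0,0,0,0],
)

```text
clock: 9.3
tool_pos: [0.5727, -0.0, 0.1196]
orientation: [-0.442, -3.109, 0.001]
force: [1.1, -0.2, -3.3]
grip_width: 0.0445
grip_force: 62.0
```

```bash
python3 d.py .5737 .0004 .0195 -.2825; python3 - <<'E'
from h import *
s=env.read_state();t=s["tool_pos"];X=np.array([np.cos(-.2825),np.sin(-.2825),0])
for o in(-.004,0,.004): print(o,proj("scene",[t+X*(.061+o)+[0,0,.0185]]))
im=env.get_image("scene");h=cv2.cvtColor(im,cv2.COLOR_RGB2HSV)
m=env.find_in("scene","terminal");print([(d["centre"],d["p"]) for d in m])
# earlier lifted picture: stud (169.9,265.4)
X=np.array([np.cos(-.0712),np.sin(-.0712),0])
for o in(-.004,0,.004): print("lift",o,proj("scene",[np.array([.5033,-.2898,.1209])+X*(.061+o)+[0,0,.0185]]))
E
python3 look.py scene pics/bay.png 160 300 220 360
```

```text
t 9.3 pos [ 0.5727 -0.      0.1196] tilt [-0.001 -0.    -1.   ] w 0.0445 gf 62.0 F [ 1.1 -0.2 -3.3] j6 -2.2
roll share 0.0 deg 0.0 lin shares [-0.01   0.008  1.251]
-0.004 [[277.48871466 235.49027428]]
0 [[277.91212621 236.64847857]]
0.004 [[278.3373013  237.81148087]]
[([222.3, 275.8], 0.61)]
lift -0.004 [[168.80948523 263.76959078]]
lift 0 [[169.34340907 264.93669225]]
lift 0.004 [[169.87970777 266.10847401]]
```

View pics/bay.png

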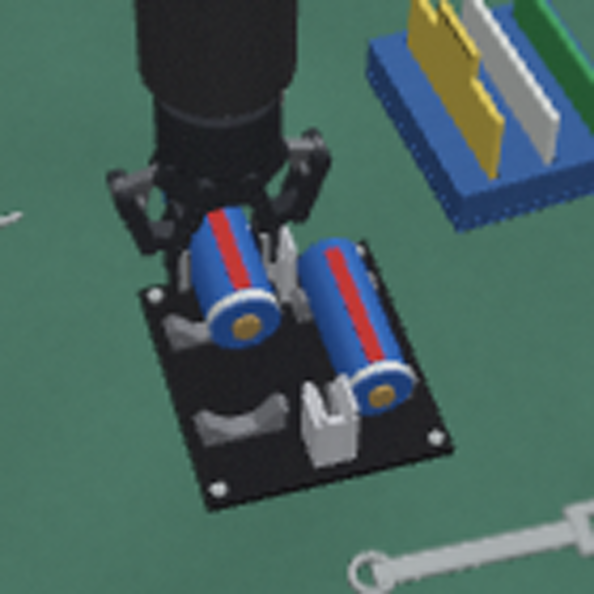

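The cell hangs parallel to its neighbour with its stud at crop (246,326), matching the prediction with no offset. Lower it gently.

>>> apply_moves(
  hand=[-0.4,-0.4,-0.4,-0.4,-0.4,-0.4,-0.4,-0.4],
  linear=[
    [-0.01,0.01,0.3],
    [0,0,0.35],
    [0,0,0.25],
    [0,0,0.14],
    [0,0,0.07],
    [0,0,0.05],
    [0,0,0.05],
    [0,0,0],
  ],
  roll=[0,0,0,0,0,0,0,0],
)

```text
clock: 10.45
tool_pos: [0.5741, 0.001, 0.0233]
orientation: [-0.442, -3.11, -0.0]
force: [0.1, -0.1, -3.1]
grip_width: 0.0445
grip_force: 62.0
```

```bash
python3 d.py .5737 .0004 .0195 -.2825
```

```text
t 10.45 pos [0.5741 0.001  0.0233] tilt [-0.  0. -1.] w 0.0445 gf 62.0 F [ 0.1 -0.1 -3.1] j6 -2.2
roll share 0.0 deg 0.0 lin shares [ 0.002 -0.009  0.047]
```

>>> apply_moves(
  hand=[-0.4,-0.4,-0.4],
  linear=[
    [0,-0.01,0.03],
    [0,0,0.015],
    [0,0,0],
  ],
  roll=[0,0,0],
)

```text
clock: 10.82
tool_pos: [0.5739, 0.0002, 0.0197]
orientation: [0.442, 3.11, 0.0]
force: [-0.0, 0.8, -3.7]
grip_width: 0.0446
grip_force: 62.3
```

>>> apply_moves(
  hand=[-0.4,-0.4,-0.4],
  linear=[
    [0,0,0.012],
    [0,0,0.012],
    [0,0,0],
  ],
  roll=[0,0,0],
)

```text
clock: 11.2
tool_pos: [0.574, 0.0002, 0.0195]
orientation: [0.441, 3.11, -0.0]
force: [-5.7, 0.4, 6.9]
grip_width: 0.0447
grip_force: 63.1
```

Contact at the expected height, so the cell is seated. Release and rise.

>>> apply_moves(
  hand=[0.1,0.2,0.3,0.4,0.4,0.4,0.4,0.4,0.4,0.4],
  linear=[
    [0,0,0],
    [0,0,0],
    [0,0,0],
    [0,0,0],
    [0,0,-0.2],
    [0,0,-0.4],
    [0,0,-0.6],
    [0,0,-0.7],
    [0,0,-0.6],
    [0,0,0],
  ],
  roll=[0,0,0,0,0,0,0,0,0,0],
)

```text
clock: 12.45
tool_pos: [0.5757, 0.0, 0.2246]
orientation: [0.441, 3.101, 0.004]
force: [0.0, -0.3, -0.6]
grip_width: 0.06
grip_force: 0.0
```

```bash
python3 look.py scene pics/placed.png 160 300 220 360; python3 d.py .4668 .266 .088 -.2106; sed -i 's/^F=.*/F=[.5868,.0455,-.2825];D=[.4668,.266,-.2106,.010];C=[.5737,.0004,-.2825,.038]/' ov.py; python3 - <<'E'
from h import *
m=env.outline_of("scene","cell");print([(np.round(d["centre"]),d["p"],d["region"].sum()) for d in m])
s=[d for d in m if abs(d["centre"][1]-275)<12 and 200<d["centre"][0]<270]
if s: print(fit({"scene":s[0]["region"].astype(float)},CELL,[.5737,.0004,-.2825,.038][:3]+[.038])[0])
print(proj("scene",[[.5737,.0004,.038]]))
E
```

```text
t 12.5 pos [5.747e-01 3.000e-04 2.213e-01] tilt [ 0.005  0.001 -1.   ] w 0.0597 gf 0.0 F [ 0.  -0.1 -1. ] j6 -2.2
roll share -0.0114 deg -4.1 lin shares [2.013 2.966 1.667]
[(array([228., 181.]), 0.62, np.int64(397)), (array([243., 273.]), 0.58, np.int64(650)), (array([332., 224.]), 0.55, np.int64(964))]
[ 0.55644933  0.01024556 -0.29084394  0.01161042]
[[272.40520122 242.50255137]]
```

View pics/placed.png

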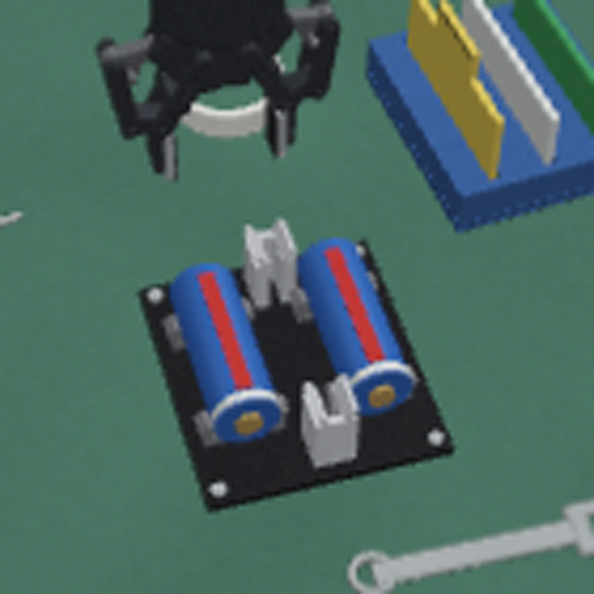

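The cell lies in the cradle, stripe up, with its stud at crop (249,422) beside the neighbour's. Now the divider.

>>> apply_moves(
  hand=[0.2,0.2,0.2,0.2,0.2,0.2,0.2,0.2,0.2,0.2],
  linear=[
    [0,0,0],
    [0.15,0.2,0],
    [0.28,0.4,0],
    [0.32,0.47,0],
    [0.32,0.5,0],
    [0.32,0.5,0],
    [0.32,0.47,0],
    [0.3,0.42,0.2],
    [0,0,0.3],
    [0,0,0],
  ],
  roll=[-0.0114,0,0,0,0,0,0,0,0,0],
)

```text
clock: 13.8
tool_pos: [0.4644, 0.2654, 0.1753]
orientation: [-0.329, -3.121, 0.005]
force: [0.4, -0.0, 0.4]
grip_width: 0.0514
grip_force: 0.0
```

```bash
python3 d.py .4668 .266 .088 -.2106
```

```text
t 13.8 pos [0.4644 0.2654 0.1753] tilt [-0.004 -0.003 -1.   ] w 0.0514 gf 0.0 F [ 0.4 -0.   0.4] j6 -2.68
roll share 0.0001 deg 0.0 lin shares [-0.028  0.013  1.091]
```

>>> apply_moves(
  hand=[0.2,0.2,0.2,0.2,0.0,-0.2,-0.5,-0.8,-1,-1,-1,-1],
  linear=[
    [-0.03,0.01,0.4],
    [0,0,0.4],
    [0,0,0.29],
    [0,0,0],
    [0,0,0],
    [0,0,0],
    [0,0,0],
    [0,0,0],
    [0,0,0],
    [0,0,0],
    [0,0,0],
    [0,0,0],
  ],
  roll=[0,0,0,0,0,0,0,0,0,0,0,0],
)

```text
clock: 15.3
tool_pos: [0.4688, 0.2657, 0.091]
orientation: [0.33, 3.124, 0.0]
force: [-0.9, -1.7, 5.5]
grip_width: 0.005
grip_force: 60.4
```

```bash
python3 d.py .4668 .266 .088 -.2106
```

```text
t 15.3 pos [0.4688 0.2657 0.091 ] tilt [ 0.  0. -1.] w 0.005 gf 60.4 F [-0.9 -1.7  5.5] j6 -2.67
roll share -0.0 deg -0.0 lin shares [ 0.025 -0.002  0.038]
```

>>> apply_moves(
  hand=[-1,-1,-1,-1,-1,-1],
  linear=[
    [0,0,-0.1],
    [0,0,-0.25],
    [0,0,-0.35],
    [0,0,-0.4],
    [0,0,-0.2],
    [0,0,0],
  ],
  roll=[0,0,0,0,0,0],
)

```text
clock: 16.05
tool_pos: [0.4688, 0.2661, 0.1951]
orientation: [0.33, 3.124, 0.002]
force: [0.2, -0.3, -1.5]
grip_width: 0.0052
grip_force: 59.6
```

```bash
cat > dv.py <<'E'
from h import *
from scipy.spatial.transform import Rotation as Ro
# fit held divider (x,y,yaw,z) to yellow in the scene view(s), compare with TCP
import sys
FULL=[box(-.075,.075,-.003,.003,0,.085)]
s=env.read_state();t=s["tool_pos"];R=Ro.from_rotvec(s["orientation"]).as_matrix();yaw=np.arctan2(R[1,1],R[0,1])-np.pi/2
yaw=(yaw+np.pi/2)%np.pi-np.pi/2
p0=[t[0],t[1],yaw,t[2]-.081];ms={}
for n in sys.argv[1:]:
    c=proj(n,[[t[0],t[1],t[2]-.045]])[0].astype(int)
    m=yellow(n,(c[1],c[0]));ms[n]=m.astype(float);print(n,c,m.sum(),render(n,FULL,p0).sum())
p,f=fit(ms,FULL,p0,(.004,.004,.03,.004));d=p-p0
c,sn=np.cos(yaw),np.sin(yaw)
print("tcp-based",np.round(p0,4),"fit",np.round(p,4),"along x",round(d[0]*c+d[1]*sn,4),"across",round(-d[0]*sn+d[1]*c,4),"dyaw",round(d[2],3),"cost",round(f,3))
E
python3 dv.py scene; python3 d.py .5882 .0503 .089 -.2825;python3 look.py scene pics/div.png 90 230 260 400
```

```text
scene [328 158] 565 635.7686274509804
tcp-based [ 0.4688  0.2661 -0.2107  0.1141] fit [ 0.4697  0.2651 -0.2146  0.1158] along x 0.0011 across -0.0008 dyaw -0.004 cost 0.247
t 16.1 pos [0.4683 0.2658 0.1937] tilt [-0.001  0.    -1.   ] w 0.0045 gf 59.6 F [ 0.2 -0.6 -2.4] j6 -2.67
roll share 0.0114 deg 4.1 lin shares [-2.19  -2.17   1.308]
```

View pics/div.png

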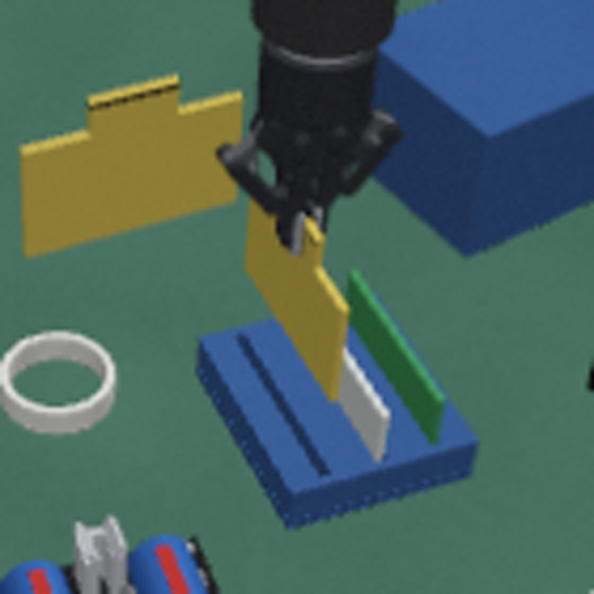

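The divider is held upright (crop 295,305), and the green and white boards are still in the rack. Carry it over the channel.

>>> apply_moves(
  hand=[-1,-1,-1,-1,-1,-1,-1,-1,-1,-1,-1,-1],
  linear=[
    [0,0,0],
    [-0.1,-0.1,0],
    [-0.2,-0.2,0],
    [-0.32,-0.31,0],
    [-0.34,-0.34,0],
    [-0.34,-0.34,0],
    [-0.34,-0.33,0],
    [-0.28,-0.28,0],
    [-0.17,-0.17,0],
    [-0.1,-0.1,0],
    [0,0,0],
    [0,0,0],
  ],
  roll=[0.0114,0,0,0,0,0,0,0,0,0,0,0],
)

```text
clock: 17.65
tool_pos: [0.5883, 0.0509, 0.1946]
orientation: [-0.44, -3.11, -0.0]
force: [-0.3, -0.1, -2.4]
grip_width: 0.005
grip_force: 59.5
```

```bash
python3 d.py .5882 .0503 .089 -.2825; python3 dv.py scene; python3 look.py scene pics/over.png 140 280 220 380; python3 - <<'E'
import cv2
from h import *
im=cv2.imread("pics/over.png");k=.99*min(800/160,600/140)
S=[.5882,.0503,-.2825]
def dr(P,p,col):
    q=(proj("scene",place(np.array(P),p))+.5-[220,140])*k;cv2.polylines(im,[np.int32(q)],True,col,1,cv2.LINE_AA)
t=env.read_state()["tool_pos"]
dr([[-.075,-.003,0],[.075,-.003,0],[.075,-.003,.085],[-.075,-.003,.085]],[t[0],t[1],-.2825,t[2]-.081],(0,255,0))
dr([[-.079,-.0045,.062],[.079,-.0045,.062],[.079,.0045,.062],[-.079,.0045,.062]],S,(255,255,0))
cv2.imwrite("pics/over.png",im)
E
```

```text
t 17.65 pos [0.5883 0.0509 0.1946] tilt [-0.  0. -1.] w 0.005 gf 59.5 F [-0.3 -0.1 -2.4] j6 -2.28
roll share 0.0002 deg 0.1 lin shares [-1.000e-03 -7.000e-03  1.319e+00]
scene [290 212] 406 529.243137254902
tcp-based [ 0.5883  0.0509 -0.2813  0.1136] fit [ 0.5884  0.0506 -0.2912  0.1148] along x 0.0001 across -0.0002 dyaw -0.01 cost 0.457
```

View pics/over.png

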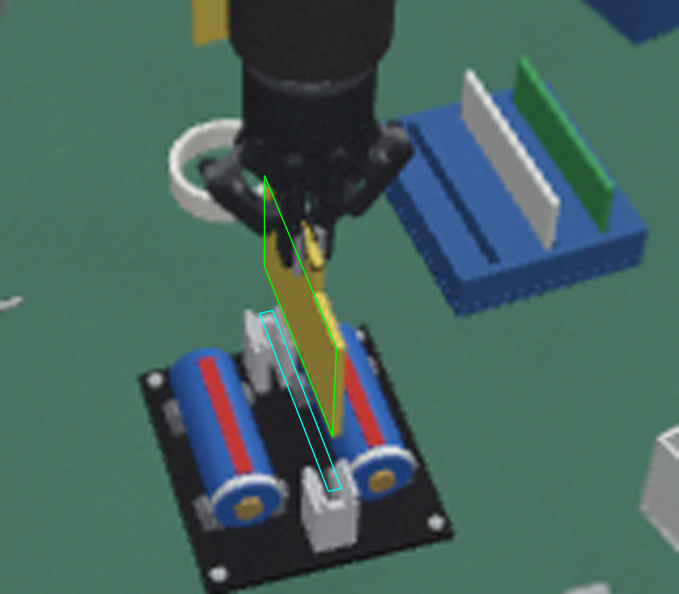

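The board is aligned over the channel: its far lower corner at (337,435) heads into the post slot at (335,490). Lower it to the lips, then go slowly.

>>> apply_moves(
  hand=[-1,-1,-1,-1,-1,-1,-1,-1,-1],
  linear=[
    [0,-0.007,0.2],
    [0,0,0.2],
    [0,0,0.15],
    [0,0,0.1],
    [0,0,0.08],
    [0,0,0.08],
    [0,0,0.08],
    [0,0,0.08],
    [0,0,0],
  ],
  roll=[0,0,0,0,0,0,0,0,0],
)

```text
clock: 18.88
tool_pos: [0.5881, 0.0495, 0.1162]
orientation: [-0.442, -3.109, 0.001]
force: [0.1, -0.5, -1.7]
grip_width: 0.005
grip_force: 59.5
```

```bash
python3 d.py .5882 .0503 .089 -.2825
```

```text
t 18.875 pos [0.5881 0.0495 0.1162] tilt [-0.001 -0.    -1.   ] w 0.005 gf 59.5 F [ 0.1 -0.5 -1.7] j6 -2.28
roll share 0.0 deg 0.0 lin shares [0.001 0.01  0.341]
```

>>> apply_moves(
  hand=[-1,-1,-1,-1,-1,-1,-1],
  linear=[
    [0,0,0.08],
    [0,0,0.08],
    [0,0,0.07],
    [0,0,0.05],
    [0,0,0.03],
    [0,0,0.02],
    [0,0,0],
  ],
  roll=[0,0,0,0,0,0,0],
)

```text
clock: 19.75
tool_pos: [0.5884, 0.0496, 0.0906]
orientation: [-0.442, -3.11, -0.0]
force: [0.1, -0.8, -1.8]
grip_width: 0.005
grip_force: 59.5
```

>>> apply_moves(
  hand=[-1,-1,-1,-1],
  linear=[
    [0,0,0.012],
    [0,0,0.012],
    [0,0,0.012],
    [0,0,0],
  ],
  roll=[0,0,0,0],
)

```text
clock: 20.25
tool_pos: [0.5886, 0.0496, 0.0891]
orientation: [0.442, 3.109, 0.0]
force: [-3.1, 1.6, 5.7]
grip_width: 0.0049
grip_force: 60.5
```

The board meets the floor at the expected height. Release and rise.

>>> apply_moves(
  hand=[-0.6,-0.3,0,0.1,0.1,0.1,0.1,0.1,0.1,0.1],
  linear=[
    [0,0,0],
    [0,0,0],
    [0,0,0],
    [0,0,0],
    [0,0,-0.2],
    [0,0,-0.4],
    [0,0,-0.5],
    [0,0,-0.5],
    [0,0,-0.3],
    [0,0,0],
  ],
  roll=[0,0,0,0,0,0,0,0,0,0],
)

```text
clock: 21.5
tool_pos: [0.5893, 0.0496, 0.2437]
orientation: [0.442, 3.105, 0.003]
force: [-0.7, 1.0, -0.0]
grip_width: 0.0469
grip_force: 0.0
```

```bash
python3 - <<'E'
from h import *
k=4.2;im=cv2.resize(env.get_image("scene")[140:280,220:380,::-1],None,fx=k,fy=k,interpolation=cv2.INTER_CUBIC)
S=[.5882,.0503,-.2825,.008]
for P in([[-.075,-.003,0],[.075,-.003,0],[.075,-.003,.085],[-.075,-.003,.085]],[[-.03,.003,.085],[.03,.003,.085],[.03,.003,.11],[-.03,.003,.11]]):
    q=(proj("scene",place(np.array(P),S))+.5-[220,140])*k;cv2.polylines(im,[np.int32(q)],True,(0,255,0),1,cv2.LINE_AA)
cv2.imwrite("pics/end.png",im)
E
python3 d.py .5882 .0503 .089 -.2825
```

```text
t 21.55 pos [0.5888 0.0497 0.2415] tilt [ 0.003  0.001 -1.   ] w 0.0472 gf 0.0 F [-0.9 -0.5 -1. ] j6 -2.28
roll share 0.0 deg 0.0 lin shares [0.009 0.005 1.906]
```

View pics/end.png

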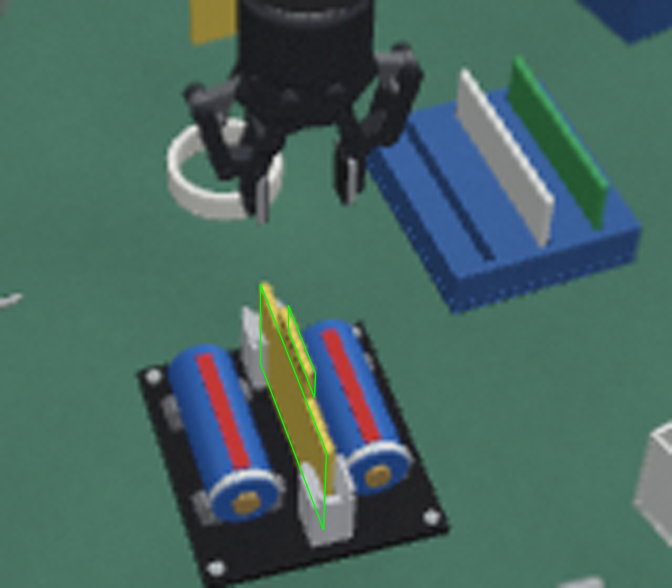

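The board's edges coincide with the home overlay (top corners at 260,285 and 330,447), both cells are stripe up, and the gripper is clear. Hand in the job.

```bash
python3 -c "
from rig import env
print(env.finish_job())"
```

```text
the job is handed in; nothing more can be done
None
```

I handed in the job at about 21.6 s: the cell is in the cradle with stripe up and terminal away, the yellow divider is home in the channel by force and final picture, the verdict was not reported, and I viewed 11 pictures, one over the limit of 10.

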